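Gauge the socket, lay out the matching post

ROBOT

A 6-joint arm with a two-finger parallel gripper is mounted at the origin on a cart in front of the work surface, level with it; the furniture and walls round the work are solid. World frame = base frame: x ahead of the robot, y to its left, z up, the work surface at z = 0. Lengths are in mm, angles in degrees, forces in N, time in s.
With the tool pointing down it reaches from about 300 to 850 mm from the base axis. Payload 4.2 kg.
Tool frame: the origin (TCP) lies between the finger pads; the fingertips stand 14 mm ahead of it and the grasp point (between the pads) lies 5 mm behind it; z points along the fingers, y is the line along which they close (so a half turn about z gives the same grasp; the last joint's range is limited). The gripper opens to 91 mm and grips with 3 to 60 N. Pads are 32 mm wide; open, the fingers measure 118 mm over their backs; the gripper's body (76 mm by 178 mm) begins 60 mm behind the grasp point.
Start: joints at [-66.692, 18.312, 89.639, -0, 72.044, -1.146], TCP at [238.033, -523.437, 192.876] pointing down, gripper open.
Joint ranges: [-177.97, 177.97], [-48.28, 115.42], [12.27, 149.76], [-77.06, 257.06], [2.81, 150.46], [-146.56, 146.56]. Speed limits (degrees/s): [147.25, 147.25, 180, 180, 180, 180].

INTERFACE

Orientations are given as [roll, pitch, yaw] about the fixed x, y, z axes, in that order (R = Rz(yaw) Ry(pitch) Rx(roll)).
In Python, from workcell import * gives the robot as it stands. The module is installed in compiled form; this text tells all that it offers.
- The arm moves only by the tool send_rows, never from a script. Its argument "deltas" is a list of rows, each a list of 2 entries, a list of its own where there are three numbers: the shift along the tool's x, y, z normalised to -1 to 1, where 1 is 0.5 m, then the turn, a rotation vector about the tool's x, y, z normalised to -1 to 1, where 1 is 0.5 rad. A call has 1 to 10 rows; each row shifts and turns the commanded pose from where the row before left it, along the tool's axes as they then stand; what a row does not reach is not made up. A row lasts 1/10 s, in which the tool goes at most 50 mm and 8.59 degrees, less where a joint would pass 70% of its speed; a pose out of reach is approached as far as the arm can. A call with a number of a shift or a turn outside -1 to 1 is refused whole. A call with a gripper value outside its range is refused whole. "grip" is the closure, from 0 (fully open) to 1 (shut), set as the call begins (left out, the last holds). The fingers move at their own pace and stop on an object; "grip_force" is the grip in N (left out, the last holds). Time passes only in rows, so rows that do not move let the fingers close. It gives the time, the measured TCP pose, the force, the opening and the grip force at its end, in the units of the state.
- state(): the state, without advancing time (a new reading comes with each control period).
- grab_frame(name): name is "side" or "top" or "wrist"; returns the picture (384x512x3 uint8, red, green, blue); there is no depth.
- calibration(name): a dict with "mtx" (3x3 intrinsics, pixels), "D" ([k1, k2, p1, p2, k3] as OpenCV has them; the pictures are not rectified), "R" (3x3) and "t" (3): a world point X has camera coordinates R X + t. Camera axes: x right, y down, z forward; pixel columns grow to the right and rows downward; lengths in mm; the calibration is good to about 2 mm. A picture is of the moment at which its call begins: read the wrist's pose just before it. calibration takes no time and is no camera call; for the wrist camera it gives the pose at the moment of the call.
- job_done(): hands the job in; it is judged then, once.
Trained networks look in the newest picture that a camera, given by its name, has taken for a name from the list of things; names that differ only in an ending like _2 or _b are one class to them, and where a whole thing is asked for, a point or a joint stands for the part that bears it (a point fixed in the world has none). Each returns a list of dicts, best first, with "p" (0 to 1); they miss things now and then, are a little off and sometimes report something else, mostly with a low value. They report only what shows in the picture. A call takes as long as a camera call. They do not tell look-alikes from the thing itself.
- trace(camera, label): "pixels" (384x512 bool, what is visible of it) and "bbox" ([left, top, width, height] in pixels, round what is visible of it).
The state is a dict: "time_s": time; "qpos": joint angles; "qvel": joint speeds; "effort": joint torques, N m; "ee_pos": TCP position; "ee_rot": TCP orientation; "force": force on the tool from outside, world axes, zero at the start; "torque": the same for the moment, N m; "gripper_width": finger opening in mm; "gripper_force": force on a finger pad.
Only numpy, scipy, OpenCV 4.12 (cv2) and the standard library are available. Lean on these libraries where they do the work, as an engineer would, in place of code of your own. Each camera call takes 0.05 s, during which the arm holds its last target. There are 200 camera calls.

TASK

Take the depth gauge from its stand, probe the socket of the base that stands beside the cradle right down to its bottom, and stand the gauge back in its stand. Then lay the post whose spigot is as long as that socket is deep in the cradle, its shank centred on the two yokes (either way round), and let go. Put no other post in the cradle, and leave the other two posts and everything else where they lie.

Things in the scene. Friction and masses are not known exactly. Their poses are not given: they have to be found in the camera images.
- base_a: display-stand base fixed to the bench: dark steel foot 90x90x10 mm, square aluminium column 60x60 mm, 80 mm high overall, a blind socket in its top. All three bases look alike. The one to be fitted stands 0.12 to 0.19 m from the cradle, the two spares over 0.25 m from it. Origin: centre of the underside
- base_b: display-stand base fixed to the bench: dark steel foot 90x90x10 mm, square aluminium column 60x60 mm, 80 mm high overall, a blind socket in its top. All three bases look alike. The one to be fitted stands 0.12 to 0.19 m from the cradle, the two spares over 0.25 m from it. Origin: centre of the underside
- base_c: display-stand base fixed to the bench: dark steel foot 90x90x10 mm, square aluminium column 60x60 mm, 80 mm high overall, a blind socket in its top. All three bases look alike. The one to be fitted stands 0.12 to 0.19 m from the cradle, the two spares over 0.25 m from it. Origin: centre of the underside
- socket_a (a point): centre of the mouth of base_a's round blind socket, 24 mm wide, 80 mm above the bench; z up. The three sockets are 20, 40 and 60 mm deep, one of each; which base has which depth is not told
- socket_b (a point): centre of the mouth of base_b's round blind socket, 24 mm wide, 80 mm above the bench; z up. The three sockets are 20, 40 and 60 mm deep, one of each; which base has which depth is not told
- socket_c (a point): centre of the mouth of base_c's round blind socket, 24 mm wide, 80 mm above the bench; z up. The three sockets are 20, 40 and 60 mm deep, one of each; which base has which depth is not told
- post_a: loose wooden post lying on the bench, about 0.12 kg: square shank 36x36 mm, 90 mm long, and at its +x end a round spigot 20 mm in diameter and 20 mm long. Origin: centre of the shank, 18 mm above the bench; x along the post to the spigot, z up
- post_b: loose wooden post lying on the bench, about 0.12 kg: square shank 36x36 mm, 90 mm long, and at its +x end a round spigot 20 mm in diameter and 40 mm long. Origin: centre of the shank, 18 mm above the bench; x along the post to the spigot, z up
- post_c: loose wooden post lying on the bench, about 0.12 kg: square shank 36x36 mm, 90 mm long, and at its +x end a round spigot 20 mm in diameter and 60 mm long. Origin: centre of the shank, 18 mm above the bench; x along the post to the spigot, z up
- cradle: cradle fixed to the bench: two steel yokes 12 mm thick at x = -35 and +35 mm on a strip 8 mm high, 30 mm wide; 58 mm free between them for fingers. Yoke beds 20 mm above the bench, 48 mm wide along y between flared cheeks that reach to 48 mm, 84 mm over the outsides. A post lies along x with its shank on both beds, its centre 38 mm above the bench. Origin: centre of the underside
- stand: gauge stand fixed to the bench: wooden block 60x60x95 mm with an 18 mm hole straight down through its middle. Origin: centre of the underside
- gauge: loose steel depth gauge, 0.12 kg, upright in the stand: shaft 10 mm thick, 90 mm long, dark rings 20, 40 and 60 mm from its tip; then a collar 30 mm across, 6 mm thick, that rests on the stand; then a round head to grip, 24 mm across, 45 mm high, its middle 118.5 mm above the tip. Origin: tip of the shaft; z towards the head
- gauge_tip (a point): lower end of the gauge's shaft; 5 mm above the bench while the gauge stands in its stand
- lotus_raw: loose bystander, to be left alone: unpainted white lotus-shaped candle holder, 68x112x77 mm. Origin: centre of the underside
- lotus_half_painted: loose bystander, to be left alone: half-painted green and white lotus-shaped candle holder, 64x110x75 mm. Origin: centre of the underside
- spanner: loose bystander, to be left alone: steel open-ended spanner, 116 mm long, 24 mm wide, 6 mm thick, lying flat. Origin: centre of the underside
Things that resemble listed ones, but are neither listed nor needed, are in the scene too. What is shaped like the post_b but pink, turquoise or yellow is not meant.

How it is judged:
By the outcome, as a careful person would: the job done as asked, in the order asked, and still so for the second after the job is handed in, with the robot touching nothing.
It also fails if it takes over 58 s, if anything falls off the work surface, if the arm or the gripper's body presses on something with over 40 N, if the wrist force passes 120 N, or if a joint passes its speed limit or range.

## Working session

There is one attempt and no reset: what is moved stays moved. The work goes in short steps, Python scripts to look and compute and a tool call to move; the robot and the scene stay as the last step left them, time stands still between calls to the robot, and variables do not carry over. Pictures are saved under pics/ and viewed, at most 10 in all, crops included, and the job is handed in when it is done.

Besides the shell and the picture viewer there is one more tool, called after "Call:" by a JSON object that holds its "name" and its "arguments". send_rows: Moves the arm, as the interface text tells. Scaled input: -1 to 1 covers 0.5 m each way for a shift and 0.5 rad each way for a turn. Its arguments: {"type":"object","properties":{"deltas":{"type":"array","items":{"type":"array"}},"grip":{"type":"number"},"grip_force":{"type":"number"}},"required":["deltas"]}

```bash
mkdir -p pics; python3 - <<'E'
from workcell import *
import cv2,numpy as np
s=state();print({k:np.round(s[k],2) for k in('time_s','ee_pos','ee_rot','force','gripper_width')})
for n in("top","side"):
    im=grab_frame(n);cv2.imwrite(f"pics/{n}0.png",cv2.resize(im[:,:,::-1],(800,600),interpolation=cv2.INTER_CUBIC))
    c=calibration(n);print(n,np.round(c["mtx"],1).tolist(),np.round(c["D"],3),np.round(-c["R"].T@c["t"],0),np.round(c["R"],2).tolist())
    for l in("base_a","post_b","cradle","stand","gauge","lotus_raw","spanner"):
        print(n,l,[(round(float(d["p"]),2),[int(v) for v in d["bbox"]]) for d in trace(n,l)])
E
```

```text
{'time_s': np.float64(0.0), 'ee_pos': array([ 237.83, -522.93,  192.03]), 'ee_rot': array([-179.9 ,   -0.  ,   24.46]), 'force': array([-0.28,  0.15, -0.41]), 'gripper_width': np.float64(91.51)}
top [[420.8, 0.0, 257.2], [0.0, 420.8, 192.1], [0.0, 0.0, 1.0]] [0.007 0.    0.    0.    0.   ] [ 328.  -80. 1432.] [[-0.0, -1.0, -0.01], [-0.98, 0.0, -0.19], [0.19, 0.01, -0.98]]
top base_a [(0.88, [246, 133, 26, 26]), (0.7, [172, 200, 25, 27]), (0.55, [198, 134, 27, 31])]
top post_b [(0.86, [352, 206, 16, 41]), (0.81, [313, 200, 17, 35]), (0.78, [293, 257, 35, 14]), (0.72, [274, 193, 19, 37]), (0.6, [378, 184, 19, 32]), (0.29, [123, 245, 11, 10])]
top cradle [(0.88, [212, 210, 30, 33])]
top stand [(0.98, [119, 240, 24, 22])]
top gauge [(0.57, [123, 247, 10, 5])]
top lotus_raw [(0.94, [280, 149, 30, 20])]
top spanner [(0.51, [233, 174, 31, 5])]
side [[371.6, 0.0, 256.5], [0.0, 371.6, 196.4], [0.0, 0.0, 1.0]] [-0.056  0.     0.     0.     0.   ] [433. 800. 724.] [[-0.99, -0.16, 0.02], [-0.11, 0.59, -0.8], [0.11, -0.79, -0.6]]
side base_a [(0.96, [233, 246, 39, 48]), (0.9, [161, 214, 31, 41]), (0.77, [172, 174, 36, 42])]
side post_b [(0.81, [269, 150, 41, 14]), (0.76, [253, 128, 34, 18]), (0.74, [315, 202, 16, 35]), (0.64, [317, 170, 17, 31]), (0.58, [263, 165, 32, 15])]
side cradle [(0.73, [257, 220, 36, 28])]
side stand [(0.58, [284, 301, 36, 56]), (0.21, [226, 137, 19, 32])]
side gauge [(0.35, [169, 180, 42, 37])]
side lotus_raw [(0.75, [207, 159, 21, 33]), (0.22, [269, 148, 39, 14])]
side spanner [(0.56, [217, 203, 11, 23]), (0.38, [161, 210, 34, 46])]
```

View pics/top0.png

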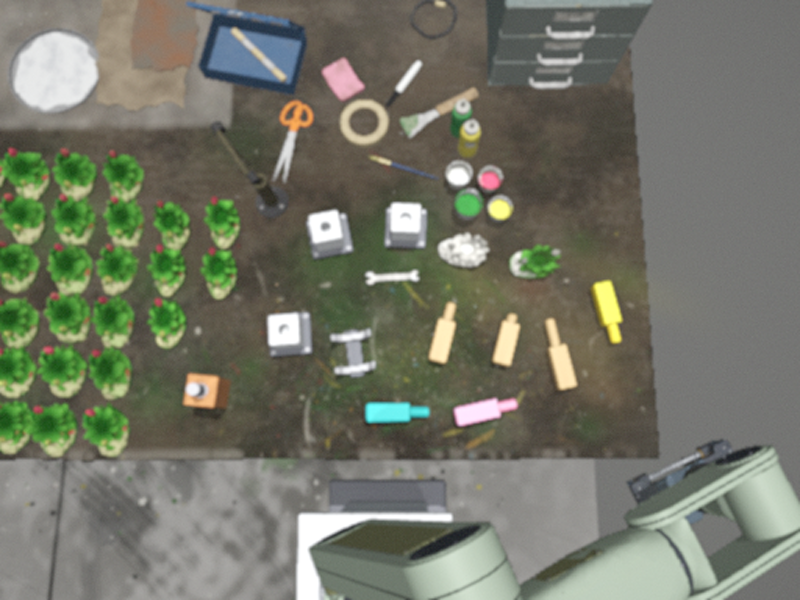

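View pics/side0.png

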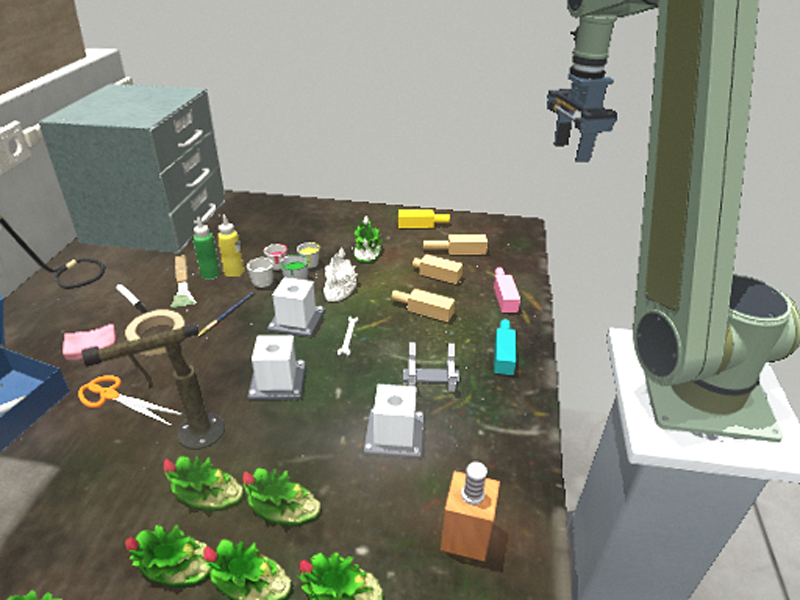

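```bash
cat > h.py <<'E'
from workcell import *
import cv2,numpy as np
from scipy.optimize import minimize
def box(x0,x1,y0,y1,z0,z1): return np.array([[x,y,z] for x in(x0,x1) for y in(y0,y1) for z in(z0,z1)],float)
def post(L): return [box(-45,45,-18,18,0,36),box(45,45+L,-8,8,10,26)]
M={'base':[box(-45,45,-45,45,0,10),box(-30,30,-30,30,10,80)],
 'cradle':[box(-35,35,-15,15,0,8),box(-41,-29,-42,42,0,48),box(29,41,-42,42,0,48)],
 'stand':[box(-30,30,-30,30,0,95)],'post20':post(20),'post40':post(40),'post60':post(60)}
def proj(P,c): return cv2.projectPoints(np.asarray(P,float).reshape(-1,3),cv2.Rodrigues(c["R"])[0],c["t"],c["mtx"],c["D"])[0].reshape(-1,2)
def ray(uv,c,z):
    p=cv2.undistortPoints(np.array([[uv]],float),c["mtx"],c["D"])[0,0]
    d=c["R"].T@np.array([p[0],p[1],1]);o=-c["R"].T@c["t"];return (o+d*(z-o[2])/d[2])[:2]
def render(m,q,c,S=4,shape=(384,512)):
    a=np.radians(q[2]);R=np.array([[np.cos(a),-np.sin(a),0],[np.sin(a),np.cos(a),0],[0,0,1]])
    im=np.zeros((shape[0]*S,shape[1]*S),np.uint8)
    for b in M[m]:
        u=proj(b@R.T+[q[0],q[1],0],c);h=cv2.convexHull((((u+.5)*S-.5)*16).astype(np.int32));cv2.fillConvexPoly(im,h,255,shift=4)
    return cv2.resize(im,shape[::-1],interpolation=cv2.INTER_AREA)/255.
def fit(m,obs,q0,yaws=(-60,-30,0,30,60,90)):
    "obs: list of (mask,calib); q=[x,y,yaw]"
    def cost(q):
        e=0
        for k,c in obs:
            r=render(m,q,c,2);e+=1-np.minimum(r,k).sum()/np.maximum(r,k).sum()
        return e/len(obs)
    best=None
    for y in yaws:
        q=np.array([*q0[:2],y],float)
        r=minimize(cost,q,method='Nelder-Mead',options=dict(initial_simplex=np.array([q,q+[15,0,0],q+[0,15,0],q+[0,0,15]]),maxiter=70,xatol=.2,fatol=1e-4))
        if best is None or r.fun<best.fun: best=r
    return np.round(best.x,1),round(best.fun,3)
E
python3 - <<'E'
from h import *
grab_frame("top");c=calibration("top")
T={l:trace("top",l) for l in("base_a","post_b","cradle","stand")}
def cen(d): return ray(np.argwhere(d["pixels"])[:,::-1].mean(0),c,25)
for l,ms in(("cradle",["cradle"]),("stand",["stand"]),("base_a",["base"]),("post_b",["post20","post40","post60"])):
    for d in T[l]:
        if d["p"]<.5: continue
        q0=cen(d);print(l,[int(v) for v in d["bbox"]])
        for m in ms:
            ys=(-30,0,30) if l!='post_b' else (-150,-90,-30,30,90,150)
            print('   ',m,*fit(m,[(d["pixels"],c)],q0,ys))
E
```

```text
cradle [211, 213, 29, 29]
    cradle [482.6  44.6   9.7] 0.192
stand [120, 240, 25, 22]
    stand [398.9 344.7  -4.9] 0.26
base_a [175, 204, 23, 23]
    base [525.  185.1   1.9] 0.064
base_a [195, 134, 29, 30]
    base [748.9 103.5  10.7] 0.093
base_a [245, 130, 28, 27]
    base [ 7.671e+02 -6.800e+01 -5.000e-01] 0.039
post_b [378, 180, 19, 36]
    post20 [ 585.9 -503.2 -168.8] 0.129
    post40 [ 588.1 -502.6 -169.1] 0.08
    post60 [ 587.7 -503.   190.7] 0.151
post_b [275, 191, 15, 37]
    post20 [ 509.6 -146.4  -14.7] 0.137
    post40 [ 507.5 -145.7  -15.1] 0.081
    post60 [ 506.8 -145.5  -15.2] 0.147
post_b [239, 260, 39, 10]
    post20 [355.4 -33.4 -88.6] 0.151
    post40 [355.4 -33.5 -88.6] 0.102
    post60 [356.6 -33.5 -90.1] 0.164
post_b [289, 257, 40, 17]
    post20 [ 356.  -218.5  -77. ] 0.173
    post40 [ 355.7 -217.1  -77.2] 0.105
    post60 [ 355.5 -216.8  -77.1] 0.168
post_b [351, 204, 15, 44]
    post20 [ 450.6 -398.3   13.7] 0.205
    post40 [ 450.4 -398.8   13.6] 0.183
    post60 [ 450.1 -399.5   13.4] 0.182
post_b [314, 198, 18, 35]
    post20 [ 500.6 -281.3  -14.7] 0.076
    post40 [ 499.9 -280.8  -14.8] 0.146
    post60 [ 499.8 -281.1  -14.7] 0.209
post_b [277, 152, 32, 19]
    post20 [ 709.7 -196.    90.3] 0.27
    post40 [ 709.7 -196.1   90.4] 0.312
    post60 [ 711.1 -195.9   90.1] 0.357
```

Call:
{"name": "send_rows", "arguments": {"deltas": [[[0.075, -0.048, -0.027], [0, 0, 0]], [[0.075, -0.048, -0.027], [0, 0, 0]], [[0.075, -0.048, -0.027], [0, 0, 0]], [[0.075, -0.048, -0.027], [0, 0, 0]], [[0.075, -0.048, -0.027], [0, 0, 0]], [[0.075, -0.048, -0.027], [0, 0, 0]], [[0.075, -0.048, -0.027], [0, 0, 0]], [[0.075, -0.048, -0.027], [0, 0, 0]], [[0.075, -0.048, -0.027], [0, 0, 0]], [[0.075, -0.048, -0.027], [0, 0, 0]]], "grip": 0}}

```text
time_s: 2.05
ee_pos: [480.7, -148.0, 328.7]
ee_rot: [180.0, -0.0, 24.5]
force: [0.5, -0.9, 0.3]
gripper_width: 91.0
gripper_force: 0.0
```

```bash
python3 - <<'E'
from h import *
s=state();print(s["time_s"],np.round(s["ee_pos"],1),np.round(s["ee_rot"],1))
c=calibration("wrist");im=grab_frame("wrist")
print(np.round(c["mtx"],0).tolist(),np.round(-c["R"].T@c["t"]),np.round(c["R"],2).tolist())
cv2.imwrite("pics/w1.png",cv2.resize(im[:,:,::-1],(800,600)))
for l in("base_a","post_b","cradle"):
  for d in trace("wrist",l):
    if d["p"]<.4: continue
    q0=ray(np.argwhere(d["pixels"])[:,::-1].mean(0),c,25)
    print(l,round(float(d["p"]),2),[int(v) for v in d["bbox"]],np.round(q0))
    for m in {"base_a":["base"],"cradle":["cradle"],"post_b":["post20","post40","post60"]}[l]:
        print('   ',m,*fit(m,[(d["pixels"],c)],q0,(-15,15)))
E
```

```text
2.05 [ 480.7 -148.   328.7] [180.   -0.   24.5]
[[283.0, 0.0, 258.0], [0.0, 283.0, 191.0], [0.0, 0.0, 1.0]] [ 550. -115.  520.] [[0.42, -0.91, -0.0], [-0.88, -0.4, 0.27], [-0.25, -0.11, -0.96]]
base_a 0.62 [279, 1, 22, 10] [722. -95.]
    base [770.9 -63.3  -2.4] 0.073
base_a 0.59 [37, 10, 82, 70] [529. 195.]
    base [527.9 190.8   3.9] 0.038
post_b 0.97 [237, 101, 58, 65] [ 524. -146.]
    post20 [ 513.2 -142.7  -14.1] 0.134
    post40 [ 511.5 -142.7  -13.1] 0.084
    post60 [ 511.1 -142.2  -13.9] 0.161
post_b 0.91 [140, 172, 75, 38] [361. -36.]
    post20 [358.6 -30.7  90. ] 0.24
    post40 [360.4 -38.9  89.8] 0.315
    post60 [359.2 -31.3  92. ] 0.346
post_b 0.73 [356, 171, 39, 68] [ 487. -386.]
    post20 [ 484.  -389.2   12.4] 0.279
    post40 [ 473.2 -392.1   11.8] 0.265
    post60 [ 453.3 -397.1   12.9] 0.312
post_b 0.69 [432, 154, 46, 70] [ 584. -494.]
    post20 [ 588.1 -498.    13.4] 0.225
    post40 [ 588.7 -497.8   13.1] 0.286
    post60 [ 588.1 -498.1   13.2] 0.339
post_b 0.66 [238, 208, 69, 34] [ 363. -223.]
    post20 [ 359. -214.  -78.] 0.128
    post40 [ 358.8 -213.9  -78.1] 0.067
    post60 [ 358.9 -213.6  -78.2] 0.135
post_b 0.58 [305, 143, 50, 53] [ 511. -278.]
    post20 [ 503.8 -278.5  -15.3] 0.094
    post40 [ 504.9 -277.5  -17.2] 0.174
    post60 [ 504.5 -277.6  -16.5] 0.242
cradle 0.78 [119, 73, 60, 65] [487.  49.]
    cradle [486.7  48.8   7.5] 0.174
```

Call:
{"name": "send_rows", "arguments": {"deltas": [[[0.021, -0.081, 0.008], [0, 0, 0]], [[0.021, -0.081, 0.008], [0, 0, 0]], [[0.021, -0.081, 0.008], [0, 0, 0]], [[0.021, -0.081, 0.008], [0, 0, 0]], [[0.021, -0.081, 0.008], [0, 0, 0]], [[0.021, -0.081, 0.008], [0, 0, 0]]]}}

```text
time_s: 2.85
ee_pos: [435.9, 97.4, 303.3]
ee_rot: [180.0, 0.0, 24.3]
force: [1.9, 0.4, -0.1]
gripper_width: 91.2
gripper_force: 0.0
```

```bash
cat >look.py <<'E'
import sys
from h import *
s=state();print(s["time_s"],np.round(s["ee_pos"],1),np.round(s["ee_rot"],1))
c=calibration("wrist");im=grab_frame("wrist")
cv2.imwrite(f"pics/{sys.argv[1]}.png",cv2.resize(im[:,:,::-1],(800,600)))
np.savez(f"{sys.argv[1]}.npz",im=im,**c)
for a in sys.argv[2:]:
  l,ms=a.split(":")
  for d in trace("wrist",l):
    if d["p"]<.4: continue
    q0=ray(np.argwhere(d["pixels"])[:,::-1].mean(0),c,25)
    print(l,round(float(d["p"]),2),[int(v) for v in d["bbox"]],np.round(q0))
    for m in ms.split(",") if ms else []:
        print('   ',m,*fit(m,[(d["pixels"],c)],q0,(-15,15)))
E
python3 look.py w2 base_a:base cradle:cradle stand:stand gauge:
```

```text
2.85 [435.9  97.4 303.3] [180.    0.   24.3]
base_a 0.63 [402, 0, 90, 48] [749. -68.]
    base [771.  -64.   -2.3] 0.026
base_a 0.59 [199, 47, 68, 68] [529. 188.]
    base [528.5 190.    4.8] 0.027
cradle 0.68 [266, 110, 64, 67] [488.  49.]
    cradle [486.6  47.8   8.4] 0.165
stand 0.82 [65, 86, 71, 59] [398. 362.]
    stand [402.1 350.6  -4.4] 0.226
gauge 0.62 [47, 104, 42, 19] [376. 407.]
```

View pics/w2.png

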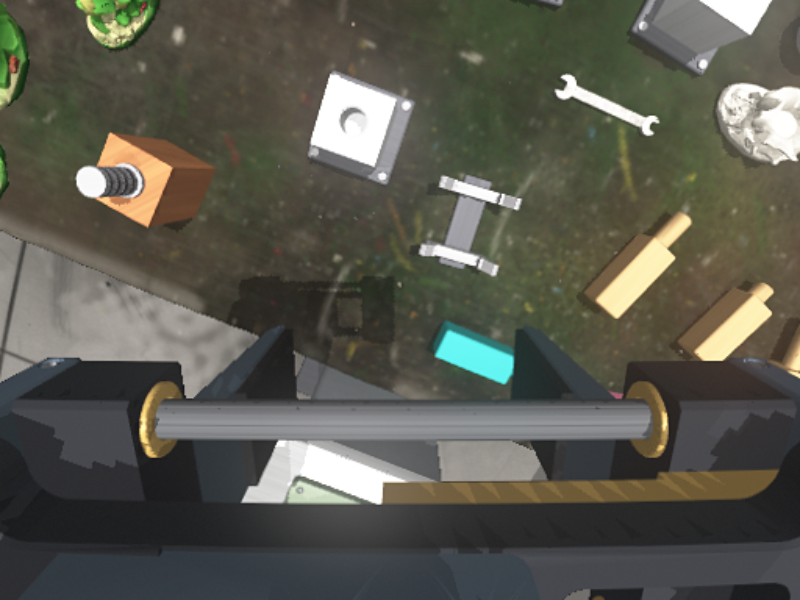

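```bash
python3 - <<'E'
from h import *
grab_frame("side");c=calibration("side")
for l,ms in(("cradle",["cradle"]),("stand",["stand"]),("base_a",["base"]),("post_b",["post40","post60","post20"])):
    for d in trace("side",l):
        if d["p"]<.5: continue
        q0=ray(np.argwhere(d["pixels"])[:,::-1].mean(0),c,25);print(l,[int(v) for v in d["bbox"]])
        for m in ms: print('   ',m,*fit(m,[(d["pixels"],c)],q0,(-12,10)))
# gauge head from wrist w2: pixel (90,180)/800 scale; predicted head-top-centre from stand estimates
f=np.load("w2.npz");w={k:f[k] for k in("mtx","D","R","t")}
for q in((402,350.6),(399,345),(400.5,347.8)): print(q,proj([[*q,146]],w)*1.5625,proj([[*q,95]],w)*1.5625)
print(proj([[528.3,190.3,80]],w)*1.5625)
E
```

```text
cradle [258, 220, 37, 29]
    cradle [485.3  49.1   8. ] 0.309
cradle [163, 211, 33, 42]
    cradle [749.5 105.9 -69.5] 0.227
base_a [169, 176, 38, 41]
    base [768.1 -65.1  -1. ] 0.053
base_a [162, 214, 31, 45]
    base [749.1 108.5  12.1] 0.044
base_a [231, 245, 39, 50]
    base [526.9 189.7   4.9] 0.039
post_b [264, 165, 33, 14]
    post40 [ 500.7 -278.5  -17.3] 0.186
    post60 [ 500.9 -279.4  -18.4] 0.241
    post20 [ 501.1 -279.2  -18.7] 0.119
post_b [314, 170, 20, 29]
    post40 [ 356.5 -212.4  -78.7] 0.098
    post60 [ 357.  -215.1  -79.4] 0.142
    post20 [ 356.7 -216.7  -78.6] 0.093
post_b [255, 128, 35, 16]
    post40 [ 584.  -501.1   13.5] 0.289
    post60 [ 585.6 -500.7   13. ] 0.338
    post20 [ 587.  -500.2   12.1] 0.229
post_b [316, 203, 16, 36]
    post40 [356.9 -28.9 -88.7] 0.084
    post60 [356.7 -29.2 -89.7] 0.126
    post20 [356.6 -29.5 -89.6] 0.099
post_b [250, 182, 40, 22]
    post40 [ 511.1 -140.7  -17.6] 0.099
    post60 [ 509.8 -140.7  -17.3] 0.159
    post20 [ 512.3 -141.1  -14.6] 0.153
(402, 350.6) [[ 90.3144587  181.30653586]] [[128.81645738 180.12663342]]
(399, 345) [[ 96.18020179 187.86860711]] [[133.88945685 185.89774826]]
(400.5, 347.8) [[ 93.25018211 184.59184794]] [[131.3554088  183.01564157]]
[[351.64886025 120.96534509]]
```

Call:
{"name": "send_rows", "arguments": {"deltas": [[[0.024, -0.081, 0.028], [0, 0, 0]], [[0.024, -0.081, 0.028], [0, 0, 0]], [[0.024, -0.081, 0.028], [0, 0, 0]], [[0.025, -0.082, 0.028], [0, 0, 0]], [[0.025, -0.082, 0.028], [0, 0, 0]], [[0.025, -0.082, 0.028], [0, 0, 0]], [[0, 0, 0], [0, 0, 0]]]}}

```text
time_s: 4.05
ee_pos: [401.4, 353.6, 217.2]
ee_rot: [-180.0, 0.2, 24.7]
force: [1.2, -0.5, 0.0]
gripper_width: 90.7
gripper_force: 0.0
```

```bash
python3 look.py w3 stand:stand gauge:; python3 - <<'E'
from h import *
f=np.load("w3.npz");w={k:f[k] for k in("mtx","D","R","t")}
for q in((401.5,350),(405,350),(401.5,354)): print(q,np.round(proj([[*q,146],[*q,95]],w)*1.5625).tolist())
E
```

```text
4.05 [401.4 353.6 217.2] [-180.     0.2   24.7]
stand 0.86 [228, 141, 68, 74] [398. 346.]
    stand [402.4 350.3  -5.6] 0.273
stand 0.73 [362, 92, 103, 77] [531. 187.]
    stand [524.1 203.    5.3] 0.161
gauge 0.98 [248, 168, 26, 37] [379. 338.]
(401.5, 350) [[410.0, 305.0], [409.0, 285.0]]
(405, 350) [[413.0, 300.0], [411.0, 281.0]]
(401.5, 354) [[405.0, 303.0], [404.0, 283.0]]
```

View pics/w3.png

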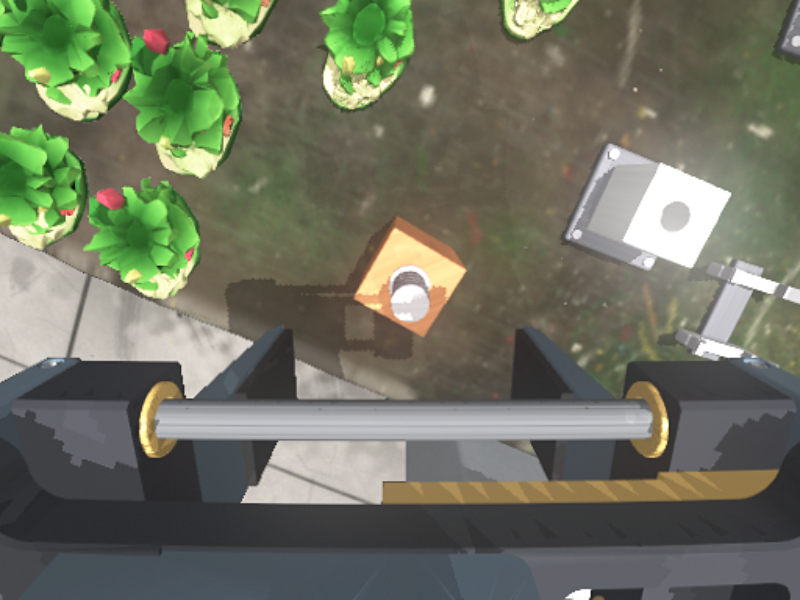

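Call:
{"name": "send_rows", "arguments": {"deltas": [[[0.003, 0.007, 0], [0, 0, 0]], [[0, 0, 0.04], [0, 0, 0]], [[0, 0, 0.05], [0, 0, 0]], [[0, 0, 0.05], [0, 0, 0]], [[0, 0, 0.04], [0, 0, 0]], [[0, 0, 0.014], [0, 0, 0]], [[0, 0, 0], [0, 0, 0]]]}}

```text
time_s: 4.9
ee_pos: [405.6, 346.8, 122.7]
ee_rot: [180.0, 0.0, 24.4]
force: [0.2, -0.3, -0.5]
gripper_width: 91.3
gripper_force: 0.0
```

Call:
{"name": "send_rows", "arguments": {"deltas": [[[0, 0, 0], [0, 0, 0]], [[0, 0, 0], [0, 0, 0]], [[0, 0, 0], [0, 0, 0]], [[0, 0, 0], [0, 0, 0]], [[0, 0, 0], [0, 0, 0]], [[0, 0, 0], [0, 0, 0]], [[0, 0, 0], [0, 0, 0]]], "grip": 1, "grip_force": 25}}

```text
time_s: 5.6
ee_pos: [405.3, 348.0, 122.8]
ee_rot: [180.0, 0.0, 24.5]
force: [-0.4, -0.4, -0.8]
gripper_width: 37.9
gripper_force: 0.0
```

Call:
{"name": "send_rows", "arguments": {"deltas": [[[0, 0, 0], [0, 0, 0]], [[0, 0, 0], [0, 0, 0]], [[0, 0, 0], [0, 0, 0]], [[0, 0, 0], [0, 0, 0]]]}}

```text
time_s: 6.0
ee_pos: [405.3, 348.1, 122.9]
ee_rot: [-180.0, -0.0, 24.5]
force: [-0.2, 0.5, 0.6]
gripper_width: 21.6
gripper_force: 25.0
```

```bash
python3 - <<'E'
from h import *
for _ in range(4):
    grab_frame("wrist");s=state();print(s["time_s"],np.round(s["ee_pos"],1),np.round(s["ee_rot"],1),np.round(s["force"],1),s["gripper_width"])
E
```

```text
6.05 [405.3 348.1 122.8] [-180.    -0.    24.5] [ 0.3  0.1 -0.1] 21.31039760090459
6.1 [405.3 348.1 122.8] [-180.    -0.    24.5] [0.1 1.5 0.5] 21.547655313425047
6.15 [405.3 348.1 122.8] [-180.    -0.    24.5] [-0.3 -0.1  0.5] 21.4208452366529
6.2 [405.3 348.  122.8] [180.   -0.   24.5] [ 0.1  0.8 -0.3] 21.459260237876098
```

Call:
{"name": "send_rows", "arguments": {"deltas": [[[0, 0, -0.02], [0, 0, 0]], [[0, 0, -0.04], [0, 0, 0]], [[0, 0, -0.05], [0, 0, 0]], [[0, 0, -0.05], [0, 0, 0]], [[0, 0, -0.05], [0, 0, 0]], [[0, 0, -0.04], [0, 0, 0]], [[0, 0, -0.02], [0, 0, 0]], [[0, 0, 0], [0, 0, 0]]]}}

```text
time_s: 7.0
ee_pos: [405.9, 348.3, 259.3]
ee_rot: [-180.0, -0.2, 24.5]
force: [-0.2, -0.2, -0.7]
gripper_width: 21.7
gripper_force: 25.0
```

```bash
python3 - <<'E'
from h import *
im=grab_frame("side");s=state();print(s["time_s"],np.round(s["ee_pos"],1),np.round(s["force"],1),s["gripper_width"])
w=grab_frame("wrist")
a=cv2.resize(im[150:374,210:390,::-1],None,fx=2.6,fy=2.6,interpolation=cv2.INTER_CUBIC)
b=cv2.resize(w[130:330,176:336,::-1],(466,582))
cv2.imwrite("pics/lift.png",cv2.resize(np.hstack([a[:582],b[:582,:330]]),None,fx=.99,fy=.99))
c=calibration("side");p=s["ee_pos"]
print("tip pred px",proj([p-[0,0,118.5-5],[p[0],p[1],95]],c))
E
```

```text
7.05 [405.3 347.9 257.9] [-0.3  0.7 -0.4] 21.42022813456631
tip pred px [[302.24025567 299.59125126]
 [299.8143767  315.07993252]]
```

View pics/lift.png

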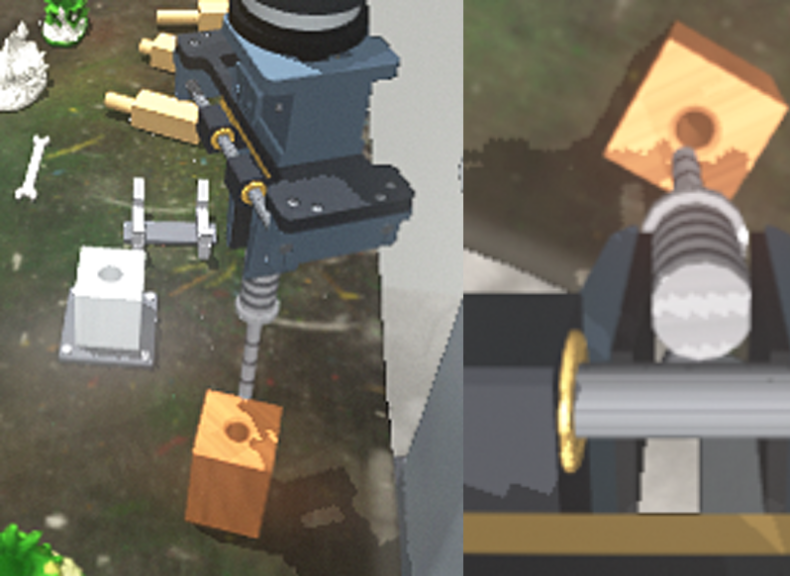

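```bash
python3 - <<'E'
from h import *
s=state();p=s["ee_pos"];w=calibration("wrist");c=calibration("side");print(np.round(p,1))
def P(c): return c["mtx"]@np.c_[c["R"],c["t"]]
def und(uv,c): return cv2.undistortPoints(np.array([[uv]],float),c["mtx"],c["D"],P=c["mtx"])[0,0]
X=cv2.triangulatePoints(P(w),P(c),und((252.3,182),w),und((306,302.7),c)).ravel();X=X[:3]/X[3];print("tip",X)
for z in(130,135,140,145): print(z,ray((252.3,182),w,z),ray((306,302.7),c,z))
zt=p[2]+23+5
for dz in(-3,0,3): print("headtop",ray((258.5,237.5),w,zt+dz))
print("px if at p: head",proj([p+[0,0,28]],w),"tip",proj([p-[0,0,113.5]],w))
E
```

```text
[404.9 347.6 257. ]
tip [399.71168829 354.15441353 143.6428273 ]
130 [400.00764404 353.87782823] [396.93267238 342.75406904]
135 [401.18204752 354.29560691] [397.23766476 346.60445209]
140 [402.35645099 354.71338559] [397.54265715 350.45483514]
145 [403.53085447 355.13116427] [397.84764953 354.30521819]
headtop [403.95142516 347.94911823]
headtop [405.22810501 348.53530895]
headtop [406.50478487 349.12149967]
px if at p: head [[259.66657208 238.4806291 ]] tip [[259.04031495 183.31613032]]
```

Call:
{"name": "send_rows", "arguments": {"deltas": [[[0.01, 0.038, 0], [0, 0, 0]], [[0.018, 0.078, 0], [0, 0, 0]], [[0.018, 0.078, 0], [0, 0, 0]], [[0.018, 0.078, 0], [0, 0, 0]], [[0.018, 0.078, 0], [0, 0, 0]], [[0.01, 0.04, 0], [0, 0, 0]], [[0, 0, 0], [-0.065, 0, 0]], [[0, 0, 0], [-0.065, 0, 0]], [[0, 0, 0], [0, 0, 0]], [[0, 0, 0], [0, 0, 0]]]}}

```text
time_s: 8.1
ee_pos: [527.3, 189.5, 256.7]
ee_rot: [176.3, 0.1, 24.5]
force: [-0.3, -1.0, -1.0]
gripper_width: 21.7
gripper_force: 25.0
```

```bash
python3 - <<'E'
from h import *
im=grab_frame("side");s=state();print(s["time_s"],np.round(s["ee_pos"],1),np.round(s["ee_rot"],1),s["gripper_width"])
w=calibration("wrist");wi=grab_frame("wrist")
p=s["ee_pos"];c=calibration("side")
print("tip pred: side",proj([p-[0,0,113.5]],c),"wrist",proj([p-[0,0,113.5],p+[0,0,28]],w), "socket",proj([[527.5,189.5,80]],w),proj([[527.5,189.5,80]],c))
a=cv2.resize(im[170:300,200:300,::-1],(450,585),interpolation=cv2.INTER_CUBIC)
b=cv2.resize(wi[130:260,220:295,::-1],(338,585),interpolation=cv2.INTER_CUBIC)
cv2.imwrite("pics/hov.png",np.hstack([a,b]))
E
```

```text
8.15 [527.5 189.5 257. ] [1.763e+02 1.000e-01 2.450e+01] 21.704589474542562
tip pred: side [[252.70234366 235.83962591]] wrist [[252.49333279 183.35599473]
 [262.50426479 238.43071307]] socket [[250.34399239 171.59759276]] [[252.33185398 255.40606151]]
```

View pics/hov.png

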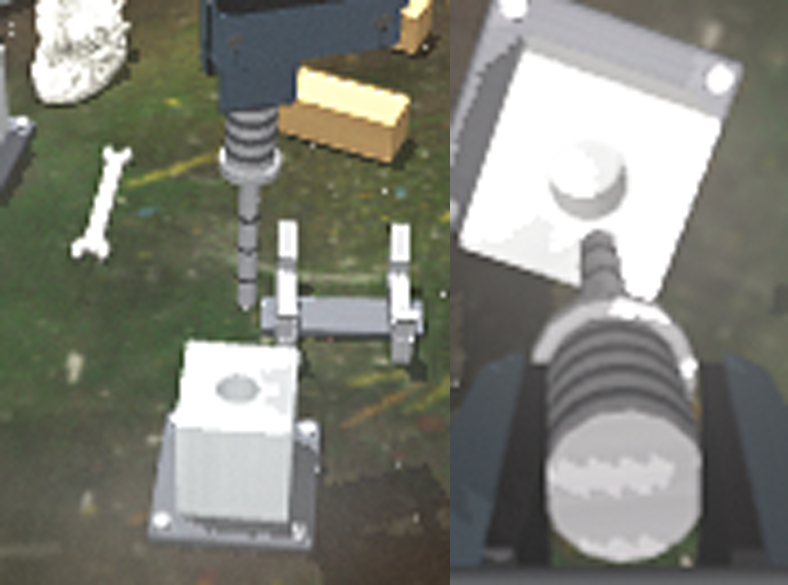

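```bash
python3 - <<'E'
from h import *
s=state();p=s["ee_pos"];w=calibration("wrist");c=calibration("side");print(np.round(p,1))
def P(c): return c["mtx"]@np.c_[c["R"],c["t"]]
def und(uv,c): return cv2.undistortPoints(np.array([[uv]],float),c["mtx"],c["D"],P=c["mtx"])[0,0]
def tri(a,b): X=cv2.triangulatePoints(P(w),P(c),und(a,w),und(b,c)).ravel();return np.round(X[:3]/X[3],1)
T=tri((253.6,182.6),(254.4,237.8));print("tip",T)
print("socket",tri((250.9,170),(252.7,256.2)),ray((250.9,170),w,80),ray((252.7,256.2),c,80))
for z in(135,138,141,144): print(z,ray((253.6,182.6),w,z),ray((254.4,237.8),c,z))
E
```

```text
[527.7 189.4 257.3]
tip [525.1 186.5 134.5]
socket [527.7 188.6  75.9] [529.94485751 189.65805016] [526.21140758 191.89169034]
135 [527.16409736 187.40323815] [523.99099307 186.27805297]
138 [527.7886249  187.84465803] [523.52842993 189.40483005]
141 [528.41315244 188.28607791] [523.06586678 192.53160713]
144 [529.03767998 188.72749778] [522.60330364 195.65838421]
```

Call:
{"name": "send_rows", "arguments": {"deltas": [[[0.005, -0.003, 0], [0, 0, 0]], [[0, -0.0026, 0.04], [0, 0, 0]], [[0, -0.0026, 0.04], [0, 0, 0]], [[0, -0.0026, 0.04], [0, 0, 0]], [[0, -0.0013, 0.02], [0, 0, 0]], [[0, 0, 0], [0, 0, 0]], [[0, 0, 0], [0, 0, 0]]]}}

```text
time_s: 8.9
ee_pos: [530.1, 192.1, 188.3]
ee_rot: [176.3, -0.1, 24.5]
force: [-0.5, 0.9, -0.5]
gripper_width: 21.4
gripper_force: 25.0
```

Call:
{"name": "send_rows", "arguments": {"deltas": [[[0, -0.0004, 0.006], [0, 0, 0]], [[0, -0.0004, 0.006], [0, 0, 0]], [[0, -0.0004, 0.006], [0, 0, 0]], [[0, 0, 0], [0, 0, 0]]]}}

```text
time_s: 9.3
ee_pos: [529.3, 191.8, 178.2]
ee_rot: [176.3, 0.0, 24.5]
force: [-0.1, -0.5, -1.5]
gripper_width: 21.5
gripper_force: 25.0
```

Call:
{"name": "send_rows", "arguments": {"deltas": [[[0, -0.0004, 0.006], [0, 0, 0]], [[0, -0.0004, 0.006], [0, 0, 0]], [[0, 0, 0], [0, 0, 0]]]}}

```text
time_s: 9.6
ee_pos: [529.2, 191.8, 172.0]
ee_rot: [176.3, 0.1, 24.5]
force: [-0.0, -0.6, -0.6]
gripper_width: 21.5
gripper_force: 25.0
```

Call:
{"name": "send_rows", "arguments": {"deltas": [[[0, -0.0004, 0.006], [0, 0, 0]], [[0, -0.0004, 0.006], [0, 0, 0]], [[0, 0, 0], [0, 0, 0]]]}}

```text
time_s: 9.9
ee_pos: [529.2, 191.8, 166.0]
ee_rot: [176.3, 0.1, 24.5]
force: [0.5, 0.6, -1.0]
gripper_width: 21.5
gripper_force: 25.0
```

Call:
{"name": "send_rows", "arguments": {"deltas": [[[0, -0.0004, 0.006], [0, 0, 0]], [[0, -0.0004, 0.006], [0, 0, 0]], [[0, 0, 0], [0, 0, 0]]]}}

```text
time_s: 10.2
ee_pos: [529.2, 191.8, 160.0]
ee_rot: [176.3, 0.1, 24.5]
force: [-0.1, 0.2, -1.8]
gripper_width: 21.6
gripper_force: 25.0
```

Not the 20 mm one. Next candidate contact is at TCP z ≈ 153.

Call:
{"name": "send_rows", "arguments": {"deltas": [[[0, -0.0004, 0.006], [0, 0, 0]], [[0, -0.0003, 0.004], [0, 0, 0]], [[0, 0, 0], [0, 0, 0]]]}}

```text
time_s: 10.5
ee_pos: [530.8, 192.4, 157.1]
ee_rot: [176.2, -0.2, 24.5]
force: [0.2, 0.1, 5.7]
gripper_width: 21.4
gripper_force: 25.1
```

Call:
{"name": "send_rows", "arguments": {"deltas": [[[0, -0.0003, 0.004], [0, 0, 0]], [[0, -0.0003, 0.004], [0, 0, 0]], [[0, 0, 0], [0, 0, 0]]]}}

```text
time_s: 10.8
ee_pos: [533.6, 193.5, 156.8]
ee_rot: [176.2, -0.7, 24.5]
force: [-0.2, 0.5, 19.1]
gripper_width: 21.9
gripper_force: 25.3
```

Call:
{"name": "send_rows", "arguments": {"deltas": [[[0, -0.0003, 0.004], [0, 0, 0]], [[0, -0.0003, 0.004], [0, 0, 0]], [[0, 0, 0], [0, 0, 0]]]}}

```text
time_s: 11.1
ee_pos: [536.4, 194.4, 156.0]
ee_rot: [176.1, -1.2, 24.5]
force: [1.0, 0.9, 29.9]
gripper_width: 21.9
gripper_force: 25.4
```

Call:
{"name": "send_rows", "arguments": {"deltas": [[[0, 0.0008, -0.012], [0, 0, 0]], [[0, 0.0013, -0.02], [0, 0, 0]], [[0, 0.0026, -0.04], [0, 0, 0]], [[0, 0.0026, -0.04], [0, 0, 0]], [[0, 0.0026, -0.04], [0, 0, 0]], [[0, 0.0026, -0.04], [0, 0, 0]], [[0, 0.0013, -0.02], [0, 0, 0]], [[0, 0, 0], [0, 0, 0]], [[0, 0, 0], [0, 0, 0]]]}}

```text
time_s: 12.0
ee_pos: [529.0, 191.9, 252.6]
ee_rot: [176.3, 0.1, 24.5]
force: [-1.0, 0.5, -1.2]
gripper_width: 21.7
gripper_force: 25.0
```

```bash
cat > tw.py <<'E'
import sys
from h import *
from scipy.spatial.transform import Rotation as Ro
im=grab_frame("side");s=state();p=s["ee_pos"];print(s["time_s"],np.round(p,1),np.round(s["ee_rot"],1),np.round(s["force"],1),s["gripper_width"])
R=Ro.from_euler('xyz',s["ee_rot"],degrees=True).as_matrix()
for a in sys.argv[2:]:
    g=np.array(eval(a),float); print("to",g,"tool mm",np.round(R.T@(g-p),1),"norm",np.round(R.T@(g-p)/500,4))
w=calibration("wrist");wi=grab_frame("wrist");np.savez("tw.npz",im=im,wi=wi,**w)
c=calibration("side");u=proj([p-[0,0,70]],c)[0].astype(int)
x0,y0=u-[50,65];a=cv2.resize(im[y0:y0+130,x0:x0+100,::-1],(450,585),interpolation=cv2.INTER_CUBIC)
b=cv2.resize(wi[130:260,220:295,::-1],(338,585),interpolation=cv2.INTER_CUBIC)
cv2.imwrite(f"pics/{sys.argv[1]}.png",np.hstack([a,b]));print("side crop origin",x0,y0)
E
python3 tw.py aft "[404.5,348.5,258]"
```

```text
12.05 [528.8 191.8 252.3] [176.3   0.2  24.5] [-0.3  0.1 -1. ] 21.454832191930393
to [404.5 348.5 258. ] tool mm [ -48.3 -193.3  -18.2] norm [-0.0966 -0.3867 -0.0363]
side crop origin 202 158
```

Call:
{"name": "send_rows", "arguments": {"deltas": [[[-0.01, -0.039, -0.004], [0, 0, 0]], [[-0.019, -0.079, -0.0074], [0, 0, 0]], [[-0.019, -0.079, -0.0074], [0, 0, 0]], [[-0.019, -0.079, -0.0074], [0, 0, 0]], [[-0.019, -0.079, -0.0074], [0, 0, 0]], [[-0.009, -0.04, -0.004], [0, 0, 0]], [[0, 0, 0], [0, 0, 0]], [[0, 0, 0], [0, 0, 0]]]}}

```text
time_s: 12.9
ee_pos: [403.9, 352.6, 258.8]
ee_rot: [176.2, 0.1, 24.5]
force: [0.6, 0.3, -1.9]
gripper_width: 21.9
gripper_force: 25.0
```

```bash
python3 tw.py ret "[403.5,352.5,258]"
```

```text
12.95 [404.4 352.2 258.9] [1.762e+02 1.000e-01 2.440e+01] [-0.5  0.7 -2. ] 21.827055885971365
to [403.5 352.5 258. ] tool mm [-0.6 -0.7  0.9] norm [-0.0013 -0.0014  0.0018]
side crop origin 254 221
```

View pics/ret.png

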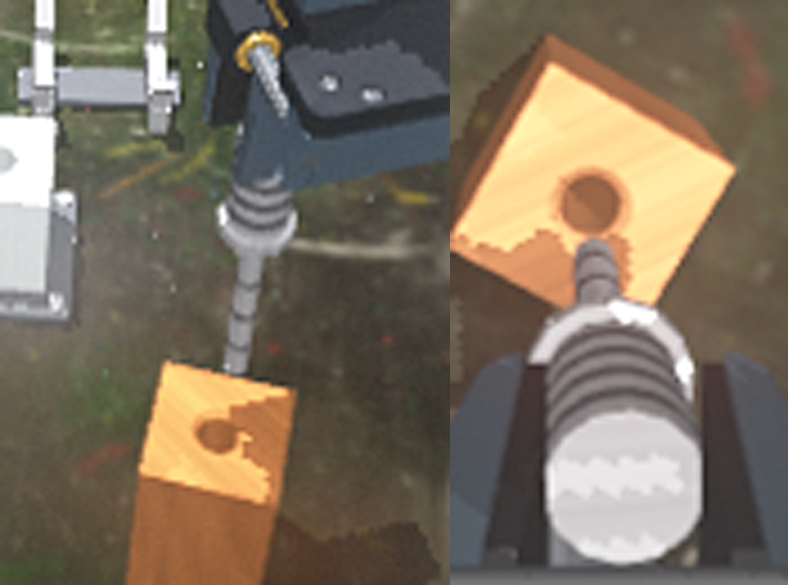

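```bash
python3 - <<'E'
from h import *
s=state();p=s["ee_pos"];w=calibration("wrist");c=calibration("side")
def P(c): return c["mtx"]@np.c_[c["R"],c["t"]]
def und(uv,c): return cv2.undistortPoints(np.array([[uv]],float),c["mtx"],c["D"],P=c["mtx"])[0,0]
def tri(a,b): X=cv2.triangulatePoints(P(w),P(c),und(a,w),und(b,c)).ravel();return np.round(X[:3]/X[3],1)
for d in(-1,0,1): print("tip",tri((252,183.5),(306.4,302.7+d)))
print("hole",tri((251.3,174.9),(302.2,317.9)),ray((251.3,174.9),w,95),ray((302.2,317.9),c,95))
for z in(136,139,142,145): print(z,ray((252,183.5),w,z),ray((306.4,302.7),c,z))
# project the tip down to 95 from candidate: where would a vertical drop land
for t in((402.5,350.5),(401,350),(404,352)): print(t,proj([[*t,139],[*t,95]],w).round(1).tolist(),proj([[*t,139],[*t,95]],c).round(1).tolist())
E
```

```text
tip [399.4 350.8 142.3]
tip [398.9 350.4 138.8]
tip [398.4 349.9 135.3]
hole [400.8 349.3  88.4] [403.60615822 350.52975529] [400.18835172 353.63690446]
136 [402.32040078 350.95823477] [396.53894728 347.24542515]
139 [402.95952139 351.39021668] [396.72581855 349.55631363]
142 [403.59864199 351.82219858] [396.91268981 351.86720211]
145 [404.2377626  352.25418048] [397.09956108 354.17809058]
(402.5, 350.5) [[252.6, 184.2], [251.0, 175.7]] [[303.3, 302.7], [301.1, 316.4]]
(401, 350) [[252.4, 185.5], [250.8, 176.9]] [[304.1, 302.6], [301.9, 316.3]]
(404, 352) [[251.9, 182.5], [250.4, 174.2]] [[302.5, 303.2], [300.3, 316.9]]
```

Call:
{"name": "send_rows", "arguments": {"deltas": [[[0.004, 0.001, 0], [0, 0, 0]], [[0, -0.0026, 0.04], [0, 0, 0]], [[0, -0.0026, 0.04], [0, 0, 0]], [[0, -0.0013, 0.02], [0, 0, 0]], [[0, -0.0005, 0.008], [0, 0, 0]], [[0, -0.0005, 0.008], [0, 0, 0]], [[0, 0, 0], [0, 0, 0]]]}}

```text
time_s: 13.7
ee_pos: [406.5, 353.2, 201.7]
ee_rot: [176.3, -0.0, 24.4]
force: [0.1, -1.2, -0.4]
gripper_width: 21.9
gripper_force: 25.0
```

Call:
{"name": "send_rows", "arguments": {"deltas": [[[0, -0.0008, 0.012], [0, 0, 0]], [[0, -0.0008, 0.012], [0, 0, 0]], [[0, 0, 0], [0, 0, 0]]]}}

```text
time_s: 14.0
ee_pos: [405.7, 352.9, 188.6]
ee_rot: [176.2, 0.1, 24.5]
force: [-0.3, -0.2, -0.3]
gripper_width: 21.4
gripper_force: 25.0
```

Call:
{"name": "send_rows", "arguments": {"deltas": [[[0, -0.0013, 0.02], [0, 0, 0]], [[0, -0.0013, 0.02], [0, 0, 0]], [[0, -0.0013, 0.02], [0, 0, 0]], [[0, -0.0013, 0.02], [0, 0, 0]], [[0, -0.0013, 0.02], [0, 0, 0]], [[0, 0, 0], [0, 0, 0]]]}}

```text
time_s: 14.6
ee_pos: [405.3, 352.4, 137.5]
ee_rot: [176.2, 0.2, 24.5]
force: [0.5, -0.0, -1.7]
gripper_width: 21.2
gripper_force: 25.0
```

Call:
{"name": "send_rows", "arguments": {"deltas": [[[0, -0.0005, 0.008], [0, 0, 0]], [[0, -0.0003, 0.005], [0, 0, 0]], [[0, 0, 0], [0, 0, 0]]]}}

```text
time_s: 14.9
ee_pos: [406.2, 353.2, 132.8]
ee_rot: [176.3, 0.0, 24.5]
force: [-0.2, -0.4, -0.9]
gripper_width: 21.9
gripper_force: 25.0
```

Call:
{"name": "send_rows", "arguments": {"deltas": [[[0, -0.0003, 0.005], [0, 0, 0]], [[0, -0.0003, 0.005], [0, 0, 0]], [[0, -0.0002, 0.003], [0, 0, 0]], [[0, 0, 0], [0, 0, 0]]]}}

```text
time_s: 15.3
ee_pos: [406.1, 353.1, 126.1]
ee_rot: [176.3, 0.0, 24.5]
force: [-0.4, -0.1, -1.6]
gripper_width: 21.7
gripper_force: 25.0
```

Call:
{"name": "send_rows", "arguments": {"deltas": [[[0, -0.0002, 0.003], [0, 0, 0]], [[0, -0.0002, 0.003], [0, 0, 0]], [[0, 0, 0], [0, 0, 0]]]}}

```text
time_s: 15.6
ee_pos: [406.1, 353.1, 123.1]
ee_rot: [176.3, 0.0, 24.5]
force: [-0.7, -0.4, -1.7]
gripper_width: 21.8
gripper_force: 25.0
```

Call:
{"name": "send_rows", "arguments": {"deltas": [[[0, -0.0002, 0.003], [0, 0, 0]], [[0, -0.0002, 0.003], [0, 0, 0]], [[0, 0, 0], [0, 0, 0]]]}}

```text
time_s: 15.9
ee_pos: [406.7, 353.5, 121.9]
ee_rot: [176.3, -0.1, 24.5]
force: [-1.0, -1.8, 7.0]
gripper_width: 21.6
gripper_force: 25.1
```

Call:
{"name": "send_rows", "arguments": {"deltas": [[[0, 0, 0], [0, 0, 0]], [[0, 0, 0], [0, 0, 0]], [[0, 0, 0], [0, 0, 0]], [[0, 0, 0], [0, 0, 0]], [[0, 0, 0], [0, 0, 0]], [[0, 0, 0], [0, 0, 0]], [[0, 0, 0], [0, 0, 0]]], "grip": 0.2}}

```text
time_s: 16.6
ee_pos: [406.2, 353.2, 120.3]
ee_rot: [176.3, 0.0, 24.5]
force: [0.7, 0.6, 0.2]
gripper_width: 72.2
gripper_force: 0.0
```

Call:
{"name": "send_rows", "arguments": {"deltas": [[[0, 0.0013, -0.02], [0, 0, 0]], [[0, 0.0026, -0.04], [0, 0, 0]], [[0, 0.0039, -0.06], [0, 0, 0]], [[0, 0.0052, -0.08], [0, 0, 0]], [[0, 0.0026, -0.04], [0, 0, 0]], [[0, 0, 0], [0.065, 0, 0]], [[0, 0, 0], [0.065, 0, 0]], [[0, 0, 0], [0, 0, 0]]]}}

```text
time_s: 17.4
ee_pos: [406.6, 352.6, 241.7]
ee_rot: [-180.0, -0.1, 24.4]
force: [-0.4, 0.3, -0.4]
gripper_width: 72.8
gripper_force: 0.0
```

```bash
python3 - <<'E'
from h import *
im=grab_frame("side");w=grab_frame("wrist");s=state();print(s["time_s"],np.round(s["ee_pos"],1),np.round(s["ee_rot"],1))
a=cv2.resize(im[260:370,260:345,::-1],(452,585),interpolation=cv2.INTER_CUBIC)
b=cv2.resize(w[110:240,220:295,::-1],(338,585),interpolation=cv2.INTER_CUBIC)
cv2.imwrite("pics/back.png",np.hstack([a,b]))
E
```

```text
17.5 [406.3 353.1 241.1] [180.   -0.   24.4]
```

View pics/back.png

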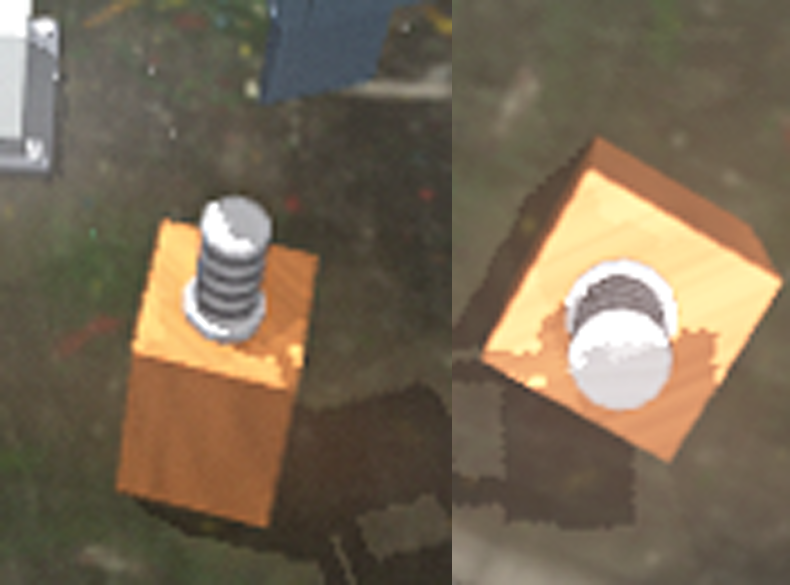

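Call:
{"name": "send_rows", "arguments": {"deltas": [[[-0.009, 0.041, 0.003], [0, 0, 0]], [[-0.0182, 0.0824, 0.0068], [0, 0, 0]], [[-0.0182, 0.0824, 0.0068], [0, 0, 0]], [[-0.0182, 0.0824, 0.0068], [0, 0, 0]], [[-0.0182, 0.0824, 0.0068], [0, 0, 0]], [[-0.0182, 0.0824, 0.0068], [0, 0, 0]], [[-0.0182, 0.0824, 0.0068], [0, 0, 0]], [[-0.0182, 0.0824, 0.0068], [0, 0, 0]], [[-0.0182, 0.0824, 0.0068], [0, 0, 0]], [[-0.0182, 0.0824, 0.0068], [0, 0, 0]]]}}

```text
time_s: 18.5
ee_pos: [489.8, -40.2, 208.6]
ee_rot: [180.0, 0.0, 24.5]
force: [-0.1, 0.4, 0.2]
gripper_width: 72.8
gripper_force: 0.0
```

Call:
{"name": "send_rows", "arguments": {"deltas": [[[-0.0182, 0.0824, 0.0068], [0, 0, 0]], [[-0.0182, 0.0824, 0.0068], [0, 0, 0]], [[-0.009, 0.041, 0.003], [0, 0, 0]], [[0, 0, 0], [0, 0, 0.272]], [[0, 0, 0], [0, 0, 0.272]], [[0, 0, 0], [0, 0, 0.272]], [[0, 0, 0], [0, 0, 0.272]], [[0, 0, 0], [0, 0, 0.272]], [[0, 0, 0], [0, 0, 0]], [[0, 0, 0], [0, 0, 0]]]}}

```text
time_s: 19.5
ee_pos: [511.6, -141.6, 200.2]
ee_rot: [180.0, 0.0, -14.3]
force: [0.8, -0.4, 1.0]
gripper_width: 72.8
gripper_force: 0.0
```

```bash
python3 look.py w5 post_b:post20,post40,post60 cradle:cradle
```

```text
19.5 [ 511.6 -141.6  200.2] [180.    0.  -14.3]
post_b 0.95 [421, 92, 60, 110] [ 474. -389.]
    post20 [ 456.  -395.2   11.7] 0.206
    post40 [ 456.  -395.3   11.8] 0.14
    post60 [ 453.5 -395.5   11.6] 0.091
post_b 0.91 [183, 284, 62, 21] [350. -28.]
    post20 [348.3 -28.8 109.2] 0.537
    post40 [349.1 -29.7 109.4] 0.57
    post60 [348.  -28.5 110.6] 0.597
post_b 0.9 [341, 98, 40, 86] [ 511. -279.]
    post20 [ 504.8 -278.6  -15.4] 0.092
    post40 [ 504.9 -278.3  -15.7] 0.176
    post60 [ 504.8 -278.   -16.2] 0.249
post_b 0.83 [303, 225, 82, 58] [ 376. -244.]
    post20 [ 370.1 -279.3   27.9] 0.923
    post40 [ 353.7 -275.2   28.5] 0.928
    post60 [ 355.2 -274.4   27.9] 0.934
post_b 0.75 [243, 105, 30, 100] [ 525. -146.]
    post20 [ 511.4 -142.4  -14.9] 0.131
    post40 [ 510.7 -142.2  -14.8] 0.065
    post60 [ 510.7 -142.2  -14.9] 0.142
post_b 0.64 [490, 6, 20, 77] [ 599. -470.]
    post20 [ 591.  -500.8   12.5] 0.098
    post40 [ 590.9 -500.9   12.4] 0.098
    post60 [ 591.  -500.8   12.1] 0.098
cradle 0.66 [83, 182, 83, 68] [500.  43.]
    cradle [489.7  47.4  13.2] 0.403
```

View pics/w5.png

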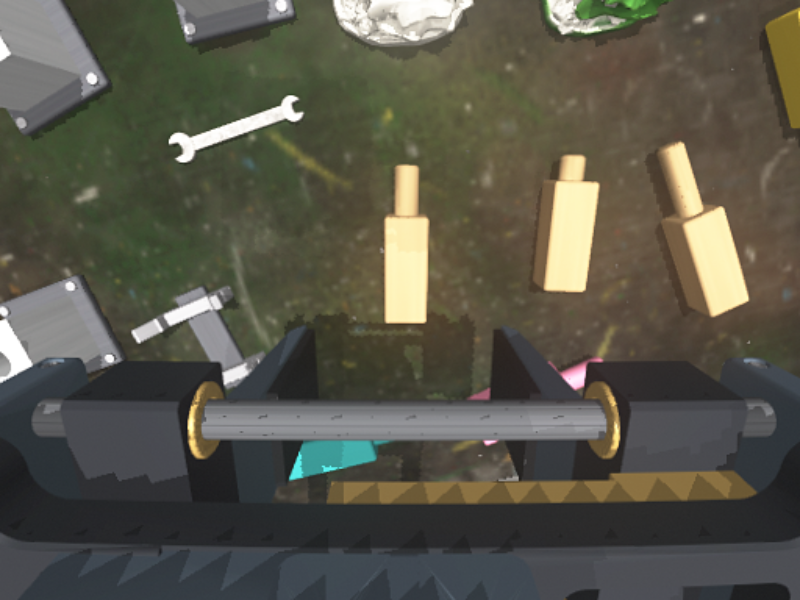

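Call:
{"name": "send_rows", "arguments": {"deltas": [[[-0.001, 0.001, 0.04], [0, 0, 0]], [[0, 0, 0.08], [0, 0, 0]], [[0, 0, 0.08], [0, 0, 0]], [[0, 0, 0.08], [0, 0, 0]], [[0, 0, 0.05], [0, 0, 0]], [[0, 0, 0.03], [0, 0, 0]], [[0, 0, 0], [0, 0, 0]], [[0, 0, 0], [0, 0, 0]]]}}

```text
time_s: 20.45
ee_pos: [511.3, -142.3, 20.6]
ee_rot: [180.0, -0.0, -14.5]
force: [1.3, 0.4, 1.6]
gripper_width: 72.9
gripper_force: 0.0
```

Call:
{"name": "send_rows", "arguments": {"deltas": [[[0, 0, 0], [0, 0, 0]], [[0, 0, 0], [0, 0, 0]], [[0, 0, 0], [0, 0, 0]], [[0, 0, 0], [0, 0, 0]], [[0, 0, 0], [0, 0, 0]], [[0, 0, 0], [0, 0, 0]], [[0, 0, 0], [0, 0, 0]]], "grip": 1, "grip_force": 25}}

```text
time_s: 21.15
ee_pos: [510.8, -142.2, 20.2]
ee_rot: [180.0, 0.0, -14.5]
force: [-0.0, -0.5, -1.2]
gripper_width: 20.0
gripper_force: 0.0
```

```bash
python3 - <<'E'
from h import *
im=grab_frame("side");w=grab_frame("wrist");s=state();print(s["time_s"],np.round(s["ee_pos"],1),s["gripper_width"],s["gripper_force"])
a=cv2.resize(im[140:240,230:330,::-1],(400,400),interpolation=cv2.INTER_CUBIC)
b=cv2.resize(w[70:320,130:380,::-1],(400,400),interpolation=cv2.INTER_CUBIC)
cv2.imwrite("pics/g1.png",np.hstack([a,b]))
E
```

```text
21.25 [ 510.8 -142.2   20.2] 11.85636443985882 0.0
```

View pics/g1.png

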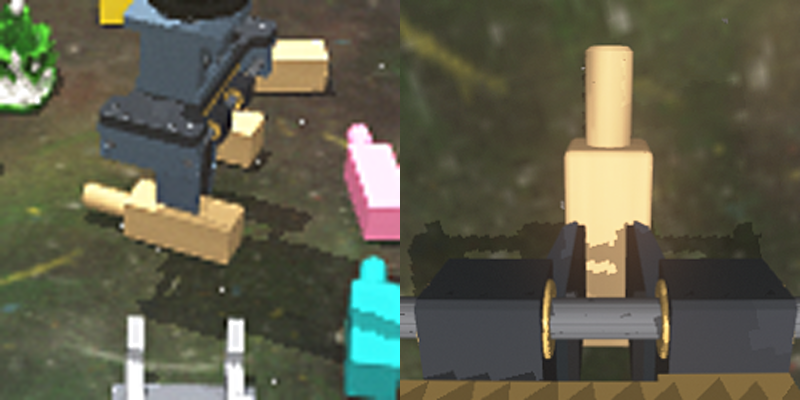

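```bash
python3 - <<'E'
from h import *
c=calibration("side");w=calibration("wrist");p=state()["ee_pos"]
for y in(-151,-142,-133,-120):
    print(y,[(z,np.round(((proj([[511,y,z]],c)[0])-[230,140])*4).tolist()) for z in(0,6,36,45)])
a=np.radians(-14.5);ax=np.array([np.cos(a),np.sin(a),0]);ay=np.array([-np.sin(a),np.cos(a),0])
for z in(6,36,45):
  print(z,[np.round((proj([[*(p[:2]),0]+ax*dx+ay*dy+[0,0,z]],w)[0]-[130,70])*1.6).tolist() for dx in(-16,16) for dy in(-9,9,-18,18)])
d=trace("side","post_b");
for m in d[:6]: print(m["p"],m["bbox"], *fit("post40",[(m["pixels"],c)],ray(np.argwhere(m["pixels"])[:,::-1].mean(0),c,25),(-15,)))
E
```

```text
-151 [(0, [179.0, 230.0]), (6, [179.0, 224.0]), (36, [181.0, 194.0]), (45, [181.0, 185.0])]
-142 [(0, [177.0, 237.0]), (6, [178.0, 231.0]), (36, [180.0, 200.0]), (45, [180.0, 191.0])]
-133 [(0, [176.0, 244.0]), (6, [176.0, 238.0]), (36, [178.0, 207.0]), (45, [179.0, 198.0])]
-120 [(0, [174.0, 253.0]), (6, [174.0, 247.0]), (36, [176.0, 217.0]), (45, [177.0, 208.0])]
6 [[225.0, 261.0], [189.0, 261.0], [244.0, 261.0], [170.0, 261.0], [226.0, 199.0], [188.0, 198.0], [245.0, 199.0], [169.0, 198.0]]
36 [[228.0, 290.0], [186.0, 290.0], [249.0, 290.0], [165.0, 290.0], [229.0, 219.0], [185.0, 219.0], [251.0, 219.0], [164.0, 219.0]]
45 [[229.0, 300.0], [185.0, 300.0], [251.0, 300.0], [163.0, 300.0], [231.0, 227.0], [184.0, 227.0], [254.0, 227.0], [161.0, 227.0]]
0.91 [314.6, 169.8, 18.8, 29.5] [ 357.5 -215.   -78.2] 0.062
0.72 [250.8, 186.7, 42.2, 20.2] [ 509.2 -140.1  -16.4] 0.162
0.68 [230.2, 140.8, 12.7, 32.0] [ 679.9 -342.8  -88.9] 0.29
0.66 [314.7, 202.7, 17.9, 38.7] [358.5 -25.  -89.8] 0.079
0.57 [256.2, 129.4, 9.5, 14.9] [ 622.2 -502.7   -4.6] 0.805
0.46 [296.2, 149.1, 11.9, 14.1] [ 439.6 -398.3   -0.9] 0.577
```

```bash
python3 - <<'E'
from h import *
from scipy.spatial.transform import Rotation as Ro
f=np.load("w5.npz");w={k:f[k] for k in("mtx","D","R","t")};p=np.array([511.6,-141.6,200.2]);R=Ro.from_euler('xyz',[180,0,-14.3],degrees=True).as_matrix()
for dx in(16,0):
  for z in(-30,-20,-10,0,14): print(dx,z,np.round(proj([p+R@np.array([dx,s*36.4,z]) for s in(-1,1)],w)*1.5625).tolist())
im=f["im"]
print([(r,im[r,200].tolist()) for r in range(206,222,2)])
E
```

```text
16 -30 [[312.0, 335.0], [499.0, 335.0]]
16 -20 [[317.0, 326.0], [494.0, 327.0]]
16 -10 [[322.0, 319.0], [490.0, 319.0]]
16 0 [[325.0, 312.0], [486.0, 312.0]]
16 14 [[330.0, 303.0], [481.0, 303.0]]
0 -30 [[315.0, 373.0], [497.0, 373.0]]
0 -20 [[319.0, 362.0], [492.0, 363.0]]
0 -10 [[323.0, 353.0], [488.0, 353.0]]
0 0 [[327.0, 345.0], [484.0, 345.0]]
0 14 [[332.0, 334.0], [479.0, 334.0]]
[(206, [71, 71, 52]), (208, [58, 59, 40]), (210, [48, 49, 38]), (212, [39, 37, 33]), (214, [37, 34, 30]), (216, [38, 35, 32]), (218, [35, 34, 30]), (220, [35, 32, 30])]
```

Call:
{"name": "send_rows", "arguments": {"deltas": [[[0, 0, 0], [0, 0, 0]], [[0, 0, 0], [0, 0, 0]], [[0, 0, 0], [0, 0, 0]]], "grip": 0}}

```text
time_s: 21.6
ee_pos: [510.9, -142.2, 20.2]
ee_rot: [180.0, -0.0, -14.5]
force: [-0.4, 0.5, 0.0]
gripper_width: 28.8
gripper_force: 0.0
```

Call:
{"name": "send_rows", "arguments": {"deltas": [[[0, 0, 0], [0, 0, 0]], [[0, 0, 0], [0, 0, 0]], [[0, 0, 0], [0, 0, 0]], [[0, 0, 0], [0, 0, 0]], [[0, 0, 0], [0, 0, 0]], [[0, 0, 0], [0, 0, 0]], [[0, 0, 0], [0, 0, 0]]], "grip": 0.1}}

```text
time_s: 22.3
ee_pos: [510.9, -142.2, 20.3]
ee_rot: [180.0, -0.0, -14.5]
force: [0.2, 0.6, 0.1]
gripper_width: 81.5
gripper_force: 0.0
```

Call:
{"name": "send_rows", "arguments": {"deltas": [[[0, 0, 0.015], [0, 0, 0]], [[0, 0, 0.015], [0, 0, 0]], [[0, 0, 0.01], [0, 0, 0]], [[0, 0, 0], [0, 0, 0]]]}}

```text
time_s: 22.7
ee_pos: [510.0, -141.9, -0.9]
ee_rot: [-180.0, 0.1, -14.5]
force: [-0.9, 0.8, 0.1]
gripper_width: 82.3
gripper_force: 0.0
```

Call:
{"name": "send_rows", "arguments": {"deltas": [[[0, 0, 0.008], [0, 0, 0]], [[0, 0, 0.006], [0, 0, 0]], [[0, 0, 0.006], [0, 0, 0]], [[0, 0, 0], [0, 0, 0]]]}}

```text
time_s: 23.1
ee_pos: [510.6, -142.1, -10.1]
ee_rot: [180.0, 0.0, -14.5]
force: [-0.3, -0.4, -0.9]
gripper_width: 82.0
gripper_force: 0.0
```

Call:
{"name": "send_rows", "arguments": {"deltas": [[[0, 0, 0], [0, 0, 0]], [[0, 0, 0], [0, 0, 0]], [[0, 0, 0], [0, 0, 0]], [[0, 0, 0], [0, 0, 0]], [[0, 0, 0], [0, 0, 0]], [[0, 0, 0], [0, 0, 0]], [[0, 0, 0], [0, 0, 0]], [[0, 0, 0], [0, 0, 0]]], "grip": 1, "grip_force": 25}}

```text
time_s: 23.9
ee_pos: [510.9, -142.2, -9.7]
ee_rot: [180.0, -0.0, -14.5]
force: [-0.1, 0.1, 1.1]
gripper_width: 36.1
gripper_force: 25.0
```

Call:
{"name": "send_rows", "arguments": {"deltas": [[[0, 0, -0.02], [0, 0, 0]], [[0, 0, -0.05], [0, 0, 0]], [[0, 0, -0.07], [0, 0, 0]], [[0, 0, -0.07], [0, 0, 0]], [[0, 0, -0.03], [0, 0, 0]], [[0, 0, 0], [0, 0, 0]]]}}

```text
time_s: 24.5
ee_pos: [512.6, -142.6, 113.3]
ee_rot: [180.0, -0.4, -14.5]
force: [0.7, -0.1, -1.5]
gripper_width: 36.2
gripper_force: 25.0
```

Call:
{"name": "send_rows", "arguments": {"deltas": [[[-0.014, -0.036, 0], [0, 0, 0]], [[-0.029, -0.0714, 0], [0, 0, 0]], [[-0.029, -0.0714, 0], [0, 0, 0]], [[-0.029, -0.0714, 0], [0, 0, 0]], [[-0.029, -0.0714, 0], [0, 0, 0]], [[-0.014, -0.036, 0], [0, 0, 0]], [[0, 0, 0], [0, 0, -0.262]], [[0, 0, 0], [0, 0, -0.262]], [[0, 0, 0], [0, 0, -0.262]], [[0, 0, 0], [0, 0, 0]]]}}

```text
time_s: 25.5
ee_pos: [484.8, 49.0, 109.1]
ee_rot: [-180.0, 0.2, 8.0]
force: [0.2, 0.4, -1.3]
gripper_width: 35.8
gripper_force: 25.0
```

```bash
python3 tw.py crd "[485.8,48.5,110]"; python3 - <<'E'
from h import *
im=grab_frame("side");w=grab_frame("wrist");s=state();c=calibration("side");wc=calibration("wrist")
a=cv2.resize(im[175:275,230:330,::-1],(400,400),interpolation=cv2.INTER_CUBIC)
b=cv2.resize(w[40:290,130:380,::-1],(400,400),interpolation=cv2.INTER_CUBIC)
cv2.imwrite("pics/crd.png",np.hstack([a,b]))
for n,d in(("side",trace("side","cradle")),("wrist",trace("wrist","cradle"))): print(n,[(round(float(e["p"]),2),e["bbox"]) for e in d[:2]])
# yoke top outer corners for the assumed cradle pose
q=(485.8,48.5);t=np.radians(8);R=np.array([[np.cos(t),-np.sin(t)],[np.sin(t),np.cos(t)]])
for x in(-41,-29,29,41):
  for y in(-42,42):
    P=[*(R@[x,y]+q),48];u=proj([P],c)[0];v=proj([P],wc)[0];print(x,y,np.round((u-[230,175])*4),np.round((v-[130,40])*1.6)+[400,0])
E
```

```text
25.55 [485.   48.9 109.2] [-1.8e+02  1.0e-01  7.9e+00] [ 0.8 -0.4 -2.3] 35.78714221174168
to [485.8  48.5 110. ] tool mm [ 0.7  0.6 -0.8] norm [ 0.0015  0.0011 -0.0016]
side crop origin 226 165
side [(0.55, [257.6, 219.3, 36.3, 27.6])]
wrist [(0.7, [213.3, 145.9, 90.2, 20.9])]
-41 -42 [241. 175.] [676. 315.]
-41 42 [248. 258.] [539. 315.]
-29 -42 [224. 174.] [677. 296.]
-29 42 [230. 257.] [538. 296.]
29 -42 [141. 172.] [682. 201.]
29 42 [141. 255.] [534. 201.]
41 -42 [124. 171.] [683. 180.]
41 42 [123. 255.] [533. 180.]
```

View pics/crd.png

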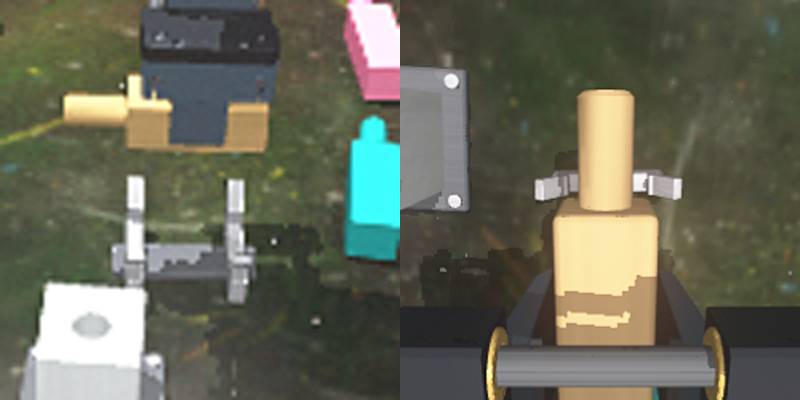

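```bash
python3 - <<'E'
from h import *
c=calibration("side");w=calibration("wrist");p=state()["ee_pos"]
t=np.radians(8);R=np.array([[np.cos(t),-np.sin(t)],[np.sin(t),np.cos(t)]])
for zb in(112,118,124):
    for dx in(-45,45):
        q=R@[dx,18]+p[:2];a=R@[dx,-18]+p[:2]
        print(zb,dx,"side near-bot",np.round((proj([[*q,zb]],c)[0]-[230,175])*4),"wrist top corners",[(np.round((proj([[*r,zb+36]],w)[0]-[130,40])*1.6)+[400,0]).tolist() for r in(q,a)])
    print("spigot tip top wrist",np.round((proj([[*(R@[85,0]+p[:2]),zb+28]],w)[0]-[130,40])*1.6)+[400,0])
m=trace("side","cradle")[0]; k=m["pixels"];print("cradle side cols/rows",np.where(k.any(0))[0][[0,-1]],np.where(k.any(1))[0][[0,-1]])
E
```

```text
112 -45 side near-bot [260. 160.] wrist top corners [[563.0, 430.0], [652.0, 430.0]]
112 45 side near-bot [120. 156.] wrist top corners [[556.0, 210.0], [660.0, 210.0]]
spigot tip top wrist [608.  89.]
118 -45 side near-bot [261. 153.] wrist top corners [[561.0, 440.0], [654.0, 440.0]]
118 45 side near-bot [120. 149.] wrist top corners [[554.0, 213.0], [662.0, 213.0]]
spigot tip top wrist [608.  88.]
124 -45 side near-bot [261. 146.] wrist top corners [[560.0, 451.0], [655.0, 451.0]]
124 45 side near-bot [120. 142.] wrist top corners [[552.0, 217.0], [664.0, 217.0]]
spigot tip top wrist [608.  87.]
cradle side cols/rows [258 293] [220 249]
```

Call:
{"name": "send_rows", "arguments": {"deltas": [[[0.005, 0.0025, 0], [0, 0, 0]], [[0, 0, 0.04], [0, 0, 0]], [[0, 0, 0.04], [0, 0, 0]], [[0, 0, 0.03], [0, 0, 0]], [[0, 0, 0.03], [0, 0, 0]], [[0, 0, 0.02], [0, 0, 0]], [[0, 0, 0], [0, 0, 0]]]}}

```text
time_s: 26.55
ee_pos: [487.7, 48.0, 29.1]
ee_rot: [-180.0, 0.2, 8.0]
force: [-0.2, 0.4, -1.9]
gripper_width: 35.7
gripper_force: 25.0
```

Call:
{"name": "send_rows", "arguments": {"deltas": [[[0, 0, 0.01], [0, 0, 0]], [[0, 0, 0.01], [0, 0, 0]], [[0, 0, 0], [0, 0, 0]]]}}

```text
time_s: 26.85
ee_pos: [488.4, 48.1, 20.0]
ee_rot: [180.0, 0.0, 8.0]
force: [0.5, 0.1, -1.3]
gripper_width: 35.9
gripper_force: 25.0
```

Call:
{"name": "send_rows", "arguments": {"deltas": [[[0, 0, 0.005], [0, 0, 0]], [[0, 0, 0.005], [0, 0, 0]], [[0, 0, 0], [0, 0, 0]]]}}

```text
time_s: 27.15
ee_pos: [488.4, 48.1, 15.0]
ee_rot: [180.0, 0.0, 8.0]
force: [-0.8, 0.9, -1.5]
gripper_width: 36.0
gripper_force: 25.0
```

Call:
{"name": "send_rows", "arguments": {"deltas": [[[0, 0, 0.004], [0, 0, 0]], [[0, 0, 0.004], [0, 0, 0]], [[0, 0, 0.002], [0, 0, 0]], [[0, 0, 0], [0, 0, 0]]]}}

```text
time_s: 27.55
ee_pos: [488.6, 48.1, 10.3]
ee_rot: [180.0, -0.0, 8.0]
force: [-1.0, 0.1, 0.4]
gripper_width: 35.9
gripper_force: 25.0
```

Call:
{"name": "send_rows", "arguments": {"deltas": [[[0, 0, 0.002], [0, 0, 0]], [[0, 0, 0], [0, 0, 0]]]}}

```text
time_s: 27.75
ee_pos: [488.6, 48.1, 10.3]
ee_rot: [180.0, -0.0, 8.0]
force: [-2.3, 0.2, 7.9]
gripper_width: 35.9
gripper_force: 25.0
```

```bash
python3 - <<'E'
from h import *
s=state();print(s["time_s"],np.round(s["ee_pos"],1),np.round(s["force"],1))
def sh(b,z): b=b.copy();b[:,2]+=z;return b
M['pc']=[sh(b,20) for b in M['post40']]
for n in("side","wrist","top"):
    c=calibration(n);grab_frame(n)
    for m,l in(('pc','post_b'),('cradle','cradle')):
        for d in trace(n,l):
            q0=ray(np.argwhere(d["pixels"])[:,::-1].mean(0),c,40)
            if np.hypot(*(q0-[487,48]))<60: print(n,l,round(float(d["p"]),2),np.round(d["bbox"]),*fit(m,[(d["pixels"],c)],(487,48),(8,)))
E
```

```text
27.75 [488.6  48.1  10.3] [-2.3  0.2  7.9]
side post_b 0.53 [244. 223.  52.  20.] [486.4  54.9   4.9] 0.579
side cradle 0.5 [258. 237.  37.  12.] [480.   56.2   2.5] 0.661
wrist post_b 0.55 [224.  96.  66. 215.] [488.2  49.1   7.9] 0.232
wrist cradle 0.55 [186. 155. 146.  50.] [486.9  49.1   8.1] 0.859
```

Call:
{"name": "send_rows", "arguments": {"deltas": [[[0, 0, 0], [0, 0, 0]], [[0, 0, 0], [0, 0, 0]], [[0, 0, 0], [0, 0, 0]], [[0, 0, 0], [0, 0, 0]], [[0, 0, 0], [0, 0, 0]], [[0, 0, 0], [0, 0, 0]]], "grip": 0.2}}

```text
time_s: 28.8
ee_pos: [488.6, 48.1, 9.1]
ee_rot: [180.0, 0.0, 8.0]
force: [-0.4, -0.2, 0.6]
gripper_width: 72.8
gripper_force: 0.0
```

Call:
{"name": "send_rows", "arguments": {"deltas": [[[0, 0, -0.03], [0, 0, 0]], [[0, 0, -0.06], [0, 0, 0]], [[0, 0, -0.08], [0, 0, 0]], [[0, 0, -0.08], [0, 0, 0]], [[-0.04, 0, -0.08], [0, 0, 0]], [[-0.08, 0, -0.06], [0, 0, 0]], [[-0.06, 0, 0], [0, 0, 0]], [[0, 0, 0], [0, 0, 0]], [[0, 0, 0], [0, 0, 0]]]}}

```text
time_s: 29.7
ee_pos: [399.5, 35.6, 204.5]
ee_rot: [180.0, -0.1, 8.0]
force: [-0.6, -0.1, 0.3]
gripper_width: 72.9
gripper_force: 0.0
```

```bash
python3 - <<'E'
from h import *
s=state();print(s["time_s"],np.round(s["ee_pos"],1),np.round(s["force"],1))
def sh(b,z): b=b.copy();b[:,2]+=z;return b
M['pc']=[sh(b,20) for b in M['post40']]
M['both']=M['cradle']+M['pc']
for n in("wrist","side","top"):
    c=calibration(n);im=grab_frame(n);np.savez(f"f_{n}.npz",im=im,**c)
    for m,l in(('pc','post_b'),('cradle','cradle')):
        for d in trace(n,l):
            q0=ray(np.argwhere(d["pixels"])[:,::-1].mean(0),c,40)
            if np.hypot(*(q0-[487,48]))<60: print(n,l,round(float(d["p"]),2),np.round(d["bbox"]),*fit(m,[(d["pixels"],c)],(487,48),(8,)))
            elif l=='post_b' and d["p"]>.5: print(n,'other',np.round(q0))
    g=trace(n,"gauge");print(n,"gauge",[(round(float(d["p"]),2),np.round(d["bbox"])) for d in g[:2]])
E
```

```text
29.7 [399.5  35.6 204.5] [-0.6 -0.1  0.3]
wrist other [ 496. -252.]
wrist other [366. -30.]
wrist post_b 0.86 [239.  23.  35. 119.] [488.3  49.    8. ] 0.073
wrist cradle 0.59 [223.  65.  70.  78.] [486.2  47.9   8.1] 0.745
wrist gauge [(0.52, array([  1., 110.,  57.,  67.]))]
side other [ 504. -244.]
side post_b 0.85 [244. 222.  49.  20.] [487.2  48.5   9.7] 0.126
side other [360.  -5.]
side other [ 475. -354.]
side other [ 677. -319.]
side other [ 353. -156.]
side other [ 574. -459.]
side cradle 0.6 [259. 221.  35.  28.] [483.8  51.8   6.9] 0.63
side gauge [(0.81, array([294., 298.,  17.,  25.])), (0.18, array([282., 301.,  42.,  59.]))]
top other [354. -47.]
top other [ 502. -280.]
top other [ 358. -227.]
top other [ 573. -498.]
top other [ 463. -392.]
top post_b 0.48 [216. 199.  14.  14.] [502.3  50.3   6.8] 0.697
top cradle 0.59 [211. 213.  29.   7.] [485.9  43.1  10.5] 0.916
top gauge []
```

```bash
python3 - <<'E'
from h import *
import h
def sh(b,z): b=b.copy();b[:,2]+=z;return b
M['pc']=[sh(b,20) for b in M['post40']]
# yokes as a U: two cheeks + bed
for X in(-35,35): pass
M['cr']=[box(-50,50,-15,15,0,8)]+[b for X in(-35,35) for b in(box(X-6,X+6,-42,42,0,20),box(X-6,X+6,-42,-25,20,48),box(X-6,X+6,25,42,20,48))]
r0=h.render
for n,pq in(("wrist",(488.3,49,8)),("side",(487.2,48.5,8.5))):
    c=calibration(n);grab_frame(n);occ=r0('pc',pq,c)
    h.render=lambda m,q,cc,S=4:np.clip(r0(m,q,cc,S)-occ,0,1)
    for d in trace(n,"cradle")[:1]:
        k=d["pixels"]*(occ<.5)
        for m in('cr','cradle'): print(n,m,*h.fit(m,[(k,c)],(486,48),(8,)))
E
```

```text
wrist cr [487.1  47.7   8.4] 0.28
wrist cradle [486.7  48.1   8.3] 0.29
side cr [487.6  43.   11.6] 0.499
side cradle [487.3  44.9  12. ] 0.486
```

```bash
python3 -c "
from workcell import *
print(job_done())"
```

```text
the job is handed in; nothing more can be done
None
```

The gauge touched bottom at 40 mm and is back in its stand, and post_b lies released in the cradle about 1.5 mm off centre along its length (camera estimate); I handed the job in at about 30 s, having viewed 11 pictures, one over the limit of 10.

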